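Roll a brass tube up to the back gauge of a sawing fixture and nip it under the hold-down

TASK

Set the brass tube up for sawing: push its side to roll it along the middle of the steel bed, without picking it up, until it bears lightly but surely and squarely on the block of the back gauge, hold it there a moment, and see that it stays there when you let go. Then press the hold-down straight down until its sprung shoe nips the tube firmly. The tube is thin-walled, so go by feel and push gently throughout; leave the gauge at its setting and the other things on the bench where they are.

Things in the scene. Friction and masses are not known exactly. Their poses are not given: they have to be found in the camera images.
- bed: Flat ground-steel bed plate, 250 (x) x 210 (y) x 16 mm, fixed on the table. Origin: centre of its underside, z up. Its x axis runs from the open front edge (robot's side) to the back gauge, its y axis along the gauge. The hold-down's round post, 14 mm thick, stands at x = 108, y = 0 mm, its top 128 mm above the table.
- tube: The work: thin-walled brass tube, 32 mm outside, 120 mm long, 110 to 240 g, lying crosswise on the bed's front half, free to roll. Origin: on its axis at mid-length, y along it. Rolls at a few tenths of a newton, runs on some mm when pushed fast. Push at or below mid-height (higher pins it down). Marked by over 15 N against the gauge (a bump at 40 mm/s) or over 20 N of finger or shoe.
- backgauge: Back gauge. Origin under its fixed grey rail (24 x 150 mm, top 50 mm above the table, thumbscrews to 63), at bed x = 108. On two rods in front of it an aluminium block, 30 mm deep (x), 130 mm long (y), top 42 mm above the table, is the stop. Its flat front face is hand-set anywhere 46 to 64 mm ahead of the bed's centre; the setting is not measured: see or feel it. Finger-tight: 22 N shoves it.
- holddown: Hold-down: grey arm 22 mm wide over the tube's final place. Origin: top centre of its round black press pad (26 mm across), at bed x = 39, y = 0. Sprung shoe (46 x 24 mm) below, face 26 mm under the origin, gives 1 mm per 8 N, 4 mm at most. Arm ends 22 mm in front of the origin; sleeve (30 mm) axis 69 mm behind. Slides only straight down, 30 mm, at about 4 N of push; the rest goes to the tube.
- pad_top (a point): Same point as the hold-down's origin: 81 to 89 mm above the table at the start, 74 mm when the shoe just meets the tube's top (48 mm above the table). The arm stays where it is left: when let go, up to about 9 N of the push remains as nip.
- offcut: Bystander: a short upright piece of brass tube, 18 mm across, 22 mm high, standing on the bed's rear left corner. Origin under its centre.
- file: Bystander: a hand file with a square wooden handle, 175 mm long, lying on the table to the right of the bed. Origin at its middle, on the table.
- pliers: Bystander: flat-nose pliers with black grips, 145 mm long, lying on the table to the left of the bed. Origin at the pivot, on the table.
- hammer: Bystander: a hammer lying on the table. Origin on its underside.
- pot: Bystander: a small clear jar with a white lid, 52 mm across, 50 mm high, standing on the table. Origin under its centre.
- block: Bystander: a square steel bench block, 65 mm x 65 mm x 22 mm. Origin under its centre.
- ringclamp: Bystander: a waisted wooden ring clamp, 30 mm across, 140 mm high, standing upright. Origin under its centre.
Mind the look-alikes: they are no part of the job. Of the things like the tube, leave any that is pink, turquoise or white; of the rest the smaller one is meant.

How it is judged (in metres and radians):
On the way, in this order (a step that is already met when the one before it is completed fails the run):
1. the tube has been rolled up to the back gauge and bears on it, square to it, for 0.3 s, before the hold-down touches it (contact force between tube and backgauge above 1 N and angle between the y axis of tube and the y axis of bed, either way round below 0.035 rad and contact force between tube and holddown below 0.5 N), for 0.3 s.
2. the hold-down has been pressed down and nips the tube (contact force between tube and holddown above 3 N), for 0.2 s.
At the end, for the whole second after the job is handed in: the tube lies on the bed still up against the gauge block (its middle within 34.5 mm of the block's middle, which is 31 mm when touching), square to it within 0.035 rad, its middle within 15 mm of the bed's centre line, at rest, nipped under the hold-down with more than 3 N (horizontal distance between tube and bar_c0 below 0.0345 m and angle between the y axis of tube and the y axis of bed, either way round below 0.035 rad and y of tube in the frame of bed between -0.015 and 0.015 m and contact force between tube and holddown above 3 N and linear speed of tube below 0.01 m/s).
It fails at once if the tube is driven hard into the back gauge (contact force between tube and backgauge above 15 N).
It fails at once if the fingers push or squeeze the tube hard, or the hold-down crushes it (contact force between the fingers and tube above 20 N or contact force between tube and holddown above 20 N).
It fails at once if the back gauge is shoved out of its setting (distance of bar_c0 from where it was at the start of the episode above 0.003 m).
It fails at once if the tube is picked up off the bed (z of tube in the frame of bed above 0.04 m).
It fails at once if a bystander is disturbed (distance of any of offcut, file, pliers, hammer, pot, block, ringclamp from where it was at the start of the episode above 0.015 m).
It also fails if it takes over 58 s, if anything falls off the work surface, if the arm or the gripper's body presses on something with over 40 N, if the wrist force passes 120 N, or if a joint passes its speed limit or range.

ROBOT

A 6-joint arm with a two-finger parallel gripper is mounted at the origin on the work surface. World frame = base frame: x ahead of the robot, y to its left, z up, the work surface at z = 0. Lengths are in mm, angles in degrees, forces in N, time in s.
With the tool pointing down it reaches from about 300 to 850 mm from the base axis. Payload 4.2 kg.
Tool frame: the origin (TCP) lies on the centre line of the jaws, within the pads' length; the fingertips stand 11 mm ahead of it and the grasp point (between the pads) lies 8 mm behind it; z points along the fingers, y is the line along which they close (so a half turn about z gives the same grasp; the last joint's range is limited). The gripper opens to 91 mm and grips with 3 to 60 N. Pads are 32 mm wide; open, the fingers measure 118 mm over their backs; the gripper's body (76 mm by 178 mm) begins 60 mm behind the grasp point.
Start: joints at [66.52, 18.312, 89.639, -0, 72.044, -1.146], TCP at [218.505, 531.881, 224.976] pointing down, gripper open.
Joint ranges: [-177.97, 177.97], [-48.28, 115.42], [12.27, 149.76], [-77.06, 257.06], [2.81, 150.46], [-146.56, 146.56]. Speed limits (degrees/s): [147.25, 147.25, 180, 180, 180, 180].

INTERFACE

Orientations are given as [roll, pitch, yaw] about the fixed x, y, z axes, in that order (R = Rz(yaw) Ry(pitch) Rx(roll)).
In Python, from workcell import env, grab_frame, camera_model, models gives the robot as it stands.
- The arm moves only by the shell command python3 -m crank 'ROWS' [FORCE]. ROWS is text: rows parted by semicolons, each of 7 numbers parted by spaces: the closure, from -1 (fully open) to 1 (shut), so that 0 is half open, then the shift along the tool's x, y, z in mm, then the turn, a rotation vector about the tool's x, y, z in degrees. A call has 1 to 10 rows; each row shifts and turns the commanded pose from where the row before left it, along the tool's axes as they then stand; what a row does not reach is not made up. A row lasts 1/8 s, in which the tool goes at most 62.5 mm and 10.7 degrees, less where a joint would pass 70% of its speed; a pose out of reach is approached as far as the arm can. A call is refused whole if a number of a shift passes 62.5 or a number of a turn 10.7, either way. A call with a gripper value outside its range is refused whole. The fingers move at their own pace and stop on an object; FORCE is the grip in N (left out, the last holds). Time passes only in rows, so rows that do not move let the fingers close. It gives the time, the measured TCP pose, the force, the opening and the grip force at its end, in the units of the state.
- env.state(): the state, without advancing time (a new reading comes with each control period).
- grab_frame(name): name is "scene" or "top"; returns the picture (480x640x3 uint8, blue, green, red); there is no depth.
- camera_model(name): a dict with "K" (3x3 intrinsics, pixels), "R" (3x3) and "t" (3): a world point X has camera coordinates R X + t. Camera axes: x right, y down, z forward; pixel columns grow to the right and rows downward; lengths in mm; the calibration is good to about 2 mm. A picture is of the moment at which its call begins. camera_model takes no time and is no camera call.
- env.job_done(): hands the job in; it is judged then, once.
Trained networks look in the newest picture that a camera, given by its name, has taken for a name from the list of things; names that differ only in an ending like _2 or _b are one class to them, and where a whole thing is asked for, a point or a joint stands for the part that bears it (a point fixed in the world has none). Each returns a list of dicts, best first, with "p" (0 to 1); they miss things now and then, are a little off and sometimes report something else, mostly with a low value. They report only what shows in the picture. A call takes as long as a camera call. They do not tell look-alikes from the thing itself.
- models.search_frame(name, camera): "point" ([x, y, z] in mm, in world coordinates, good to about 4 mm: the middle of the surface that is visible of it).
The state is a dict: "time_s": time; "qpos": joint angles; "qvel": joint speeds; "effort": joint torques, N m; "ee_pos": TCP position; "ee_rot": TCP orientation; "force": force on the tool from outside, world axes, zero at the start; "torque": the same for the moment, N m; "gripper_width": finger opening in mm; "gripper_force": force on a finger pad.
Only numpy, scipy, OpenCV 4.12 (cv2) and the standard library are available. Lean on these libraries where they do the work, as an engineer would, in place of code of your own. Each camera call takes 0.05 s, during which the arm holds its last target. There are 200 camera calls.

## Working session

There is one attempt and no reset: what is moved stays moved. The work goes in short steps, Python scripts to look and compute and a shell command to move; the robot and the scene stay as the last step left them, time stands still between calls to the robot, and variables do not carry over. Pictures are saved under pics/ and viewed, at most 10 in all, crops included, and the job is handed in when it is done.

```bash
ls; mkdir -p pics
python3 - <<'E'
from workcell import env, grab_frame, camera_model, models
import cv2
for c in ["scene","top"]:
    cv2.imwrite(f"pics/{c}0.png",grab_frame(c))
    for n in ["tube","bed","backgauge","holddown","pad_top","offcut","pliers","file","hammer","ringclamp","pot","block"]:
        print(c,n,[([round(float(v)) for v in d["point"]],round(float(d["p"]),2)) for d in models.search_frame(n,c)[:4]])
s=env.state();print(s["time_s"],s["ee_pos"],s["ee_rot"],s["force"],s["gripper_width"])
E
```

```text
pics
scene tube [([541, -69, 46], 0.9), ([264, 314, 29], 0.78), ([312, -188, 39], 0.77), ([388, 184, 26], 0.61)]
scene bed [([691, 385, 20], 0.74), ([609, -69, 16], 0.71), ([543, -71, 45], 0.2)]
scene backgauge [([677, -61, 38], 0.66)]
scene holddown [([654, -31, 83], 0.85)]
scene pad_top [([655, -36, 81], 0.79)]
scene offcut [([622, 54, 43], 0.65), ([654, -33, 81], 0.58)]
scene pliers [([510, 87, 13], 0.82)]
scene file [([595, -209, 12], 0.96)]
scene hammer [([512, -441, 22], 0.89)]
scene ringclamp [([742, -300, 95], 0.58)]
scene pot [([512, 372, 39], 0.94)]
scene block [([690, 383, 22], 0.62)]
top tube [([249, 325, 31], 0.94), ([528, -62, 46], 0.83), ([631, 228, 40], 0.71), ([373, 194, 26], 0.69)]
top bed [([588, -47, 18], 0.77)]
top backgauge [([667, -22, 41], 0.71)]
top holddown [([649, -25, 78], 0.58)]
top pad_top [([648, -27, 83], 0.87)]
top offcut []
top pliers [([504, 90, 13], 0.98)]
top file [([586, -202, 11], 0.52), ([618, 57, 35], 0.47)]
top hammer [([512, -435, 25], 0.6)]
top ringclamp [([725, -290, 105], 0.63)]
top pot [([503, 384, 51], 0.75)]
top block [([678, 397, 20], 0.94)]
1.3 [218.52347759 531.87104259 224.96003206] [1.79996842e+02 7.61415700e-04 1.57666019e+02] [-1.07617381  0.34511413  0.16515323] 91.45894150432198
```

View pics/top0.png

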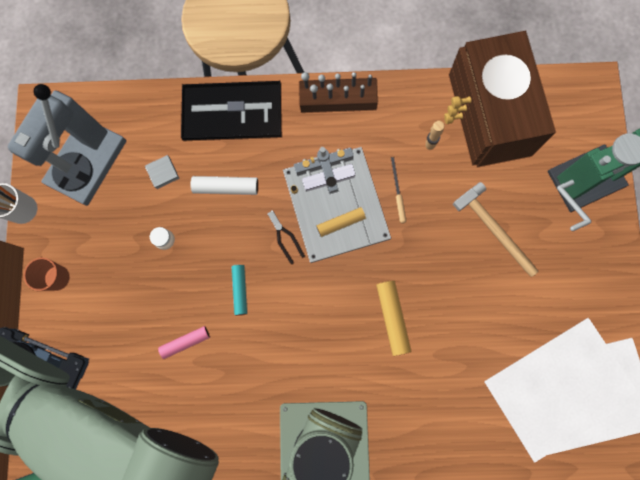

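View pics/scene0.png

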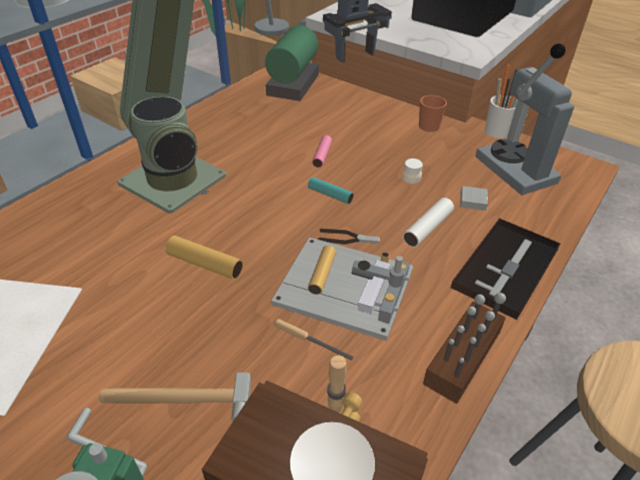

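Tube candidates in the top picture: brass (341,221) on the bed, bigger brass (393,318) on the table, and pink, turquoise and white ones, which are ruled out. The brass one on the bed is the smaller of the two, so it is the one meant. I'll confirm it in a crop.

Run:
```python
import cv2
i=cv2.imread("pics/top0.png")[142:267,275:400]
cv2.imwrite("pics/crop1.png",cv2.resize(i,(600,600),interpolation=cv2.INTER_CUBIC))
```

```text
(no output)
```

View pics/crop1.png

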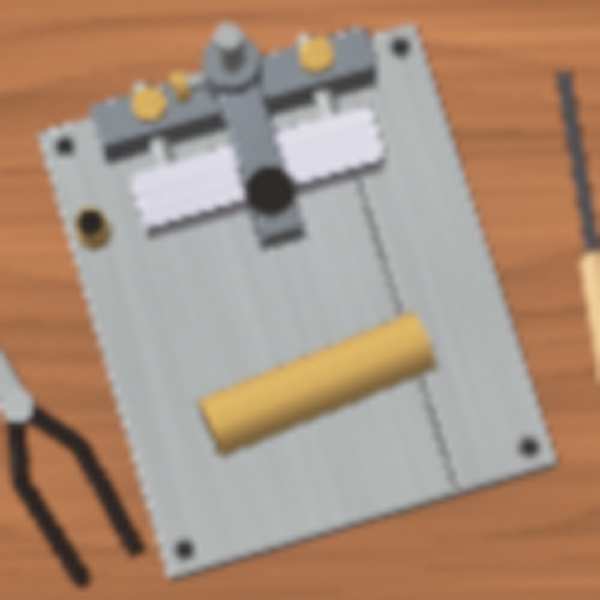

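```bash
cat > h.py <<'E'
import numpy as np
from workcell import env, grab_frame, camera_model, models
def ray(uv,z,cam="top"):
    m=camera_model(cam);K,R,t=[np.array(m[k],float) for k in("K","R","t")]
    C=-R.T@t.ravel(); d=R.T@np.linalg.solve(K,[uv[0],uv[1],1.]); return C+d*(z-C[2])/d[2]
def st():
    s=env.state(); return s
E
python3 - <<'E'
from h import *
f=lambda u,v,z: ray((275+(u+.5)/4.8-.5,142+(v+.5)/4.8-.5),z)
RL,RR,FR,FL=[f(*p,16) for p in[(38,130),(415,25),(555,463),(170,578)]]
c=(RL+RR+FR+FL)/4
ax=((RL+RR)-(FL+FR))/2; ay=((RL+FL)-(RR+FR))/2
yaw=np.arctan2(ax[1]-(-0) ,ax[0]); yaw2=np.arctan2(-ay[0],ay[1])
print("bed",c.round(1),np.linalg.norm(ax),np.linalg.norm(ay),np.degrees([yaw,yaw2]))
w=(yaw+yaw2)/2; X=np.array([np.cos(w),np.sin(w)]);Y=np.array([-X[1],X[0]])
B=lambda p:np.round([(p-c)[:2]@X,(p-c)[:2]@Y],1)
T=[f(*p,32) for p in[(200,402),(413,314),(437,365),(222,455)]]
tc=sum(T)/4; tv=(T[0]+T[3]-T[1]-T[2])/2
print("tube",tc.round(1),B(tc),"len",np.linalg.norm(tv),"yaw",np.degrees(np.arctan2(-tv[0],tv[1])))
print("pad",f(270,190,85).round(1),B(f(270,190,85)))
print("face edge",[B(f(*p,42)) for p in[(148,225),(383,155)]],"bottom",[B(f(*p,16)) for p in[(150,235),(383,163)]])
C=camera_model("top");print((-np.array(C["R"]).T@np.array(C["t"]).ravel()).round())
# required start pose ee
for y in (w,):
  print("yaw bed",np.degrees(w),"X",X,"Y",Y)
E
```

```text
bed [582.2 -45.3  16. ] 249.22995471508605 207.97824365516817 [14.76430247 14.49205398]
tube [531.  -56.3  32. ] [-52.3   2.2] len 119.62949986775904 yaw 21.04841819577427
pad [620.1 -35.2  85. ] [39.2  0.1]
face edge [array([51.4, 63.2]), array([ 52.4, -64. ])] bottom [array([53.1, 63.3]), array([ 55.4, -65.5])]
[ 232.  -49. 1444.]
yaw bed 14.628178224302282 X [0.96758509 0.25254525] Y [-0.25254525  0.96758509]
```

The crop confirms it: the small brass tube lies on the bed at crop (318,384), with the gauge block face near (265,195) and the black press pad at (270,190). In the bed frame (yaw 14.6°) the tube is at (-52, 2) mm and skewed 6.4°, and the face is at about x = 52. I'll push with both open fingers, which also squares the tube.

```bash
python3 -m crank '-1 -39 -38 0 0 0 0;-1 -39 -38 0 0 0 0;-1 -39 -38 0 0 0 0;-1 -39 -38 0 0 0 0;-1 -39 -38 0 0 0 0;-1 -39 -38 0 0 0 0;-1 -39 -38 0 0 0 0;-1 -39 -38 0 0 0 0;-1 -39 -38 0 0 0 0;-1 -39 -38 0 0 0 0'
python3 -m crank '-1 -40 -39 0 0 0 0;-1 -40 -39 0 0 0 0;-1 0 0 20 0 0 10.5;-1 0 0 20 0 0 10.5;-1 0 0 20 0 0 10.5;-1 0 0 10 0 0 10.5;-1 0 0 0 0 0 10.5;-1 0 0 0 0 0 10.5;-1 0 0 0 0 0 10.5;-1 0 0 0 0 0 10.5'
python3 -m crank '-1 0 0 0 0 0 10;-1 0 0 0 0 0 10;-1 0 0 0 0 0 10;-1 0 0 0 0 0 10;-1 0 0 0 0 0 10;-1 0 0 0 0 0 9;-1 0 0 0 0 0 0;-1 0 0 0 0 0 0'
cat > where.py <<'E'
from h import *
s=env.state();w=np.radians(14.63);X=np.array([np.cos(w),np.sin(w)]);Y=np.array([-X[1],X[0]])
d=np.array(s["ee_pos"])[:2]-[582.2,-45.3];F=np.array(s["force"])
print("t %.2f bed x %.1f y %.1f z %.2f rpy %s  F bed x %.2f y %.2f z %.2f w %.1f"%(s["time_s"],d@X,d@Y,s["ee_pos"][2],np.round(s["ee_rot"],2),F[:2]@X,F[:2]@Y,F[2],s["gripper_width"]))
E
python3 where.py
```

```text
time_s: 2.55
ee_pos: [435.5, 30.5, 225.3]
ee_rot: [180.0, 0.1, 157.7]
force: [0.5, 0.2, 0.1]
gripper_width: 91.4
gripper_force: 0.0
time_s: 3.8
ee_pos: [479.3, -70.4, 155.0]
ee_rot: [180.0, -0.0, 73.3]
force: [0.2, 0.3, -0.3]
gripper_width: 91.4
gripper_force: 0.0
time_s: 4.8
ee_pos: [479.2, -70.4, 155.0]
ee_rot: [-180.0, -0.0, 14.8]
force: [0.8, 0.2, 0.0]
gripper_width: 91.2
gripper_force: 0.0
t 4.80 bed x -106.0 y 1.7 z 154.99 rpy [-1.800e+02 -1.000e-02  1.479e+01]  F bed x 0.83 y -0.00 z 0.02 w 91.2
```

```bash
python3 -m crank '-1 0 0 40 0 0 0.2;-1 0 0 40 0 0 0;-1 0 0 20 0 0 0;-1 0 0 12 0 0 0;-1 0 0 10 0 0 0;-1 5 0 0 0 0 0;-1 2 0 0 0 0 0;-1 2 0 0 0 0 0;-1 2 0 0 0 0 0;-1 2 0 0 0 0 0' >/dev/null; python3 where.py
python3 -m crank '-1 2 0 0 0 0 0;-1 2 0 0 0 0 0;-1 2 0 0 0 0 0;-1 2 0 0 0 0 0;-1 2 0 0 0 0 0;-1 2 0 0 0 0 0;-1 2 0 0 0 0 0;-1 2 0 0 0 0 0;-1 2 0 0 0 0 0;-1 2 0 0 0 0 0' >/dev/null; python3 where.py
python3 - <<'E'
from h import *
import cv2
a=grab_frame("top")[142:267,275:400]; b=grab_frame("scene")[220:345,265:425]
cv2.imwrite("pics/p2.png",np.hstack([cv2.resize(a,(400,400)),cv2.resize(b,(400,400),interpolation=2)]))
E
```

```text
t 6.05 bed x -92.8 y 1.7 z 33.12 rpy [ 1.800e+02 -2.000e-02  1.447e+01]  F bed x -0.40 y 0.86 z -0.07 w 91.0
t 7.30 bed x -72.8 y 1.7 z 32.93 rpy [-180.     -0.     14.46]  F bed x 0.08 y 0.15 z 0.35 w 91.1
```

View pics/p2.png

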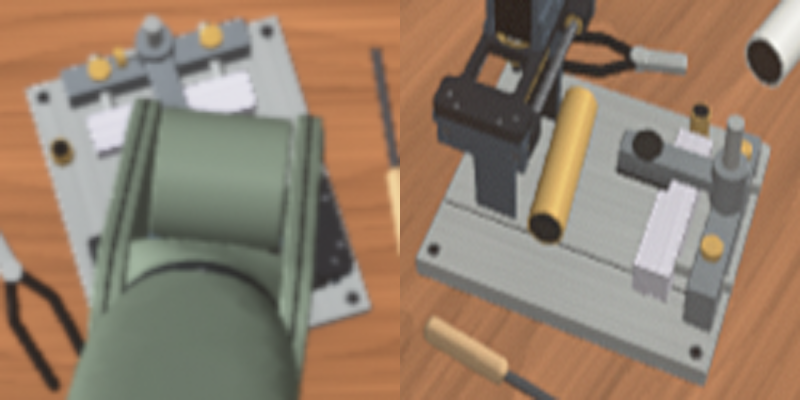

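On the right, scene view: the tube (565,160) lies just ahead of the fingers, nearly parallel to the gauge block (665,245), and the arm and pad are clear ahead. I'll keep rolling it.

```bash
for i in 1; do python3 -m crank '-1 2 0 0 0 0 0;-1 2 0 0 0 0 0;-1 2 0 0 0 0 0;-1 2 0 0 0 0 0;-1 2 0 0 0 0 0;-1 2 0 0 0 0 0;-1 2 0 0 0 0 0;-1 2 0 0 0 0 0;-1 2 0 0 0 0 0;-1 2 0 0 0 0 0' >/dev/null; python3 where.py
python3 -m crank '-1 2 0 0 0 0 0;-1 2 0 0 0 0 0;-1 2 0 0 0 0 0;-1 2 0 0 0 0 0;-1 2 0 0 0 0 0;-1 2 0 0 0 0 0;-1 2 0 0 0 0 0;-1 2 0 0 0 0 0;-1 2 0 0 0 0 0;-1 2 0 0 0 0 0' >/dev/null; python3 where.py
python3 -m crank '-1 2 0 0 0 0 0;-1 2 0 0 0 0 0;-1 2 0 0 0 0 0;-1 2 0 0 0 0 0;-1 2 0 0 0 0 0;-1 1 0 0 0 0 0;-1 1 0 0 0 0 0;-1 1 0 0 0 0 0;-1 0 0 0 0 0 0' >/dev/null; python3 where.py
done
python3 - <<'E'
from h import *
import cv2
b=grab_frame("scene")[220:345,265:425]
cv2.imwrite("pics/p3.png",cv2.resize(b,(768,600),interpolation=2))
E
```

```text
t 8.65 bed x -52.9 y 1.6 z 32.93 rpy [-180.     -0.     14.47]  F bed x -0.10 y -0.30 z 0.29 w 91.3
t 9.90 bed x -32.8 y 1.6 z 32.92 rpy [-180.     -0.     14.46]  F bed x 0.05 y 0.87 z -0.16 w 91.5
t 11.03 bed x -19.9 y 1.5 z 32.93 rpy [-1.800e+02 -1.000e-02  1.447e+01]  F bed x -0.14 y -0.51 z 0.04 w 91.2
```

View pics/p3.png

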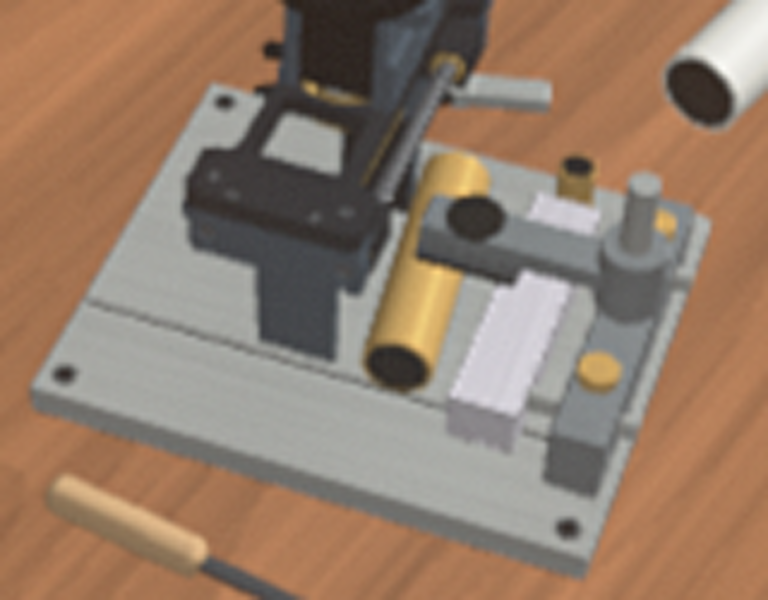

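The tube (425,275 in the crop) is about parallel to the block (510,345), with some mm of gap left. From here I'll go slower and by feel.

```bash
python3 -m crank '-1 1.5 0 0 0 0 0;-1 1.5 0 0 0 0 0;-1 1.5 0 0 0 0 0;-1 1.5 0 0 0 0 0;-1 1 0 0 0 0 0;-1 1 0 0 0 0 0;-1 1 0 0 0 0 0;-1 1 0 0 0 0 0;-1 1 0 0 0 0 0;-1 1 0 0 0 0 0' >/dev/null; python3 where.py
python3 -m crank '-1 1 0 0 0 0 0;-1 1 0 0 0 0 0;-1 0.5 0 0 0 0 0;-1 0.5 0 0 0 0 0;-1 0.5 0 0 0 0 0' >/dev/null; python3 where.py
python3 -m crank '-1 0.5 0 0 0 0 0;-1 0.5 0 0 0 0 0;-1 0.5 0 0 0 0 0' >/dev/null; python3 where.py
```

```text
t 12.32 bed x -7.9 y 1.5 z 32.94 rpy [-180.     -0.     14.46]  F bed x -0.03 y -0.27 z 0.20 w 91.1
t 12.95 bed x -4.5 y 1.5 z 32.93 rpy [-179.99   -0.     14.46]  F bed x -0.38 y 0.32 z 0.20 w 91.5
t 13.32 bed x -3.0 y 1.5 z 32.94 rpy [-180.     -0.     14.47]  F bed x -0.43 y 0.07 z 0.02 w 91.2
```

```bash
python3 -m crank '-1 0.5 0 0 0 0 0;-1 0.5 0 0 0 0 0;-1 0.5 0 0 0 0 0' >/dev/null; python3 where.py
python3 -m crank '-1 0.5 0 0 0 0 0;-1 0.5 0 0 0 0 0' >/dev/null; python3 where.py
```

```text
t 13.70 bed x -1.4 y 1.5 z 32.95 rpy [-180.     -0.     14.47]  F bed x -0.30 y -0.11 z 0.79 w 91.2
t 13.95 bed x -0.4 y 1.5 z 32.94 rpy [-180.     -0.     14.46]  F bed x 0.08 y -0.16 z 0.02 w 91.3
```

Run:
```python
from h import *
import cv2
b=grab_frame("scene")[255:330,310:406]
cv2.imwrite("pics/p4.png",cv2.resize(b,(768,600),interpolation=2))
```

```text
(no output)
```

View pics/p4.png

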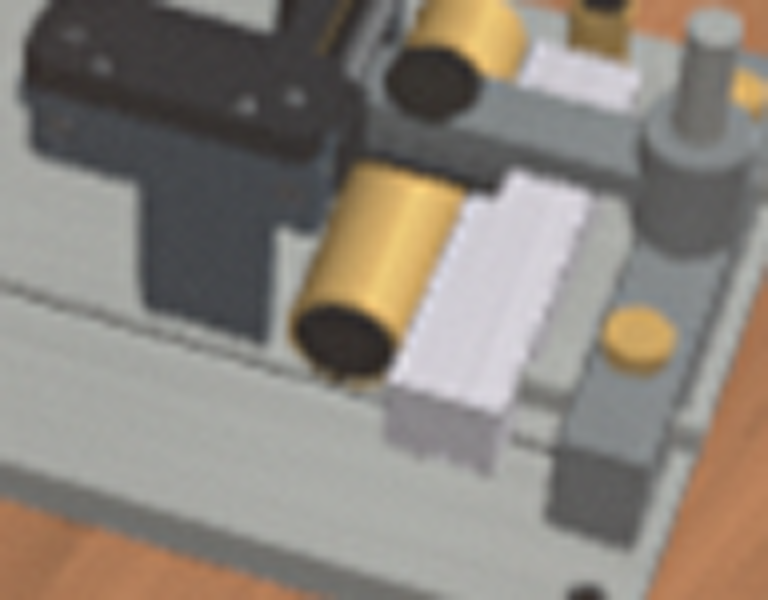

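The tube's end (345,340) is nearly on the block's face (395,380), and the gripper still clears the arm. Continuing by feel.

```bash
python3 -m crank '-1 0.5 0 0 0 0 0;-1 0.5 0 0 0 0 0' >/dev/null; python3 where.py
python3 -m crank '-1 0.5 0 0 0 0 0;-1 0.5 0 0 0 0 0' >/dev/null; python3 where.py
```

```text
t 14.25 bed x 0.6 y 1.5 z 32.94 rpy [-180.     -0.     14.47]  F bed x -0.66 y 0.40 z -0.08 w 91.1
t 14.50 bed x 1.6 y 1.5 z 32.95 rpy [-1.800e+02 -1.000e-02  1.447e+01]  F bed x 0.85 y -0.12 z -0.20 w 91.3
```

```bash
python3 -m crank '-1 0.5 0 0 0 0 0;-1 0.5 0 0 0 0 0' >/dev/null; python3 where.py
python3 -m crank '-1 0.4 0 0 0 0 0;-1 0.4 0 0 0 0 0' >/dev/null; python3 where.py
```

```text
t 14.75 bed x 2.5 y 1.5 z 32.93 rpy [-180.     -0.     14.46]  F bed x -0.08 y -0.47 z 0.35 w 90.8
t 15.00 bed x 2.8 y 1.5 z 32.88 rpy [-1.7999e+02  7.0000e-02  1.4490e+01]  F bed x -1.73 y 0.34 z 2.06 w 91.4
```

```bash
python3 -m crank '-1 0.2 0 0 0 0 0;-1 0 0 0 0 0 0' >/dev/null; python3 where.py
python3 -m crank '-1 0.2 0 0 0 0 0;-1 0 0 0 0 0 0' >/dev/null; python3 where.py
```

```text
t 15.25 bed x 2.9 y 1.5 z 32.86 rpy [-1.7999e+02  8.0000e-02  1.4480e+01]  F bed x -3.70 y -0.21 z 2.21 w 91.3
t 15.50 bed x 3.0 y 1.5 z 32.84 rpy [-1.7998e+02  9.0000e-02  1.4490e+01]  F bed x -5.35 y -0.11 z 2.43 w 91.3
```

```bash
python3 -m crank '-1 0.1 0 0 0 0 0;-1 0 0 0 0 0 0;-1 0 0 0 0 0 0;-1 0 0 0 0 0 0;-1 0 0 0 0 0 0' >/dev/null; python3 where.py; python3 -c "
from h import *;print(env.state()['torque'])"
python3 -m crank '-1 0 0 0 0 0 0;-1 0 0 0 0 0 0' >/dev/null; python3 where.py
```

```text
t 16.12 bed x 3.0 y 1.5 z 32.82 rpy [-1.7998e+02  1.0000e-01  1.4490e+01]  F bed x -5.90 y -0.42 z 2.51 w 91.6
[-0.21113436  1.07276545  0.25150624]
t 16.38 bed x 3.0 y 1.5 z 32.83 rpy [-1.7998e+02  1.0000e-01  1.4490e+01]  F bed x -5.99 y -0.13 z 2.61 w 91.0
```

The side moment suggests that only the left finger is bearing, so I'll turn slightly to share the push and check that the tube is square.

```bash
echo "import where
print('Mz %.2f'%where.s['torque'][2])" > w2.py
python3 -m crank '-1 0 0 0 0 0 -0.15;-1 0 0 0 0 0 0' >/dev/null; python3 w2.py
python3 -m crank '-1 0 0 0 0 0 -0.15;-1 0 0 0 0 0 0' >/dev/null; python3 w2.py
```

```text
t 16.62 bed x 3.1 y 1.5 z 32.82 rpy [-1.7999e+02  9.0000e-02  1.4640e+01]  F bed x -5.02 y -0.27 z 2.17 w 91.4
Mz 0.20
t 16.88 bed x 3.2 y 1.5 z 32.86 rpy [-1.7999e+02  7.0000e-02  1.4780e+01]  F bed x -5.29 y -1.34 z 3.35 w 91.3
Mz 0.19
```

```bash
python3 -m crank '-1 0 0 0 0 0 -0.15;-1 0 0 0 0 0 0' >/dev/null; python3 w2.py
python3 -m crank '-1 0 0 0 0 0 -0.15;-1 0 0 0 0 0 0' >/dev/null; python3 w2.py
python3 - <<'E'
from h import *
import cv2
b=grab_frame("scene")[255:330,310:406]
cv2.imwrite("pics/p5.png",cv2.resize(b,(768,600),interpolation=2))
E
```

```text
t 17.12 bed x 3.3 y 1.4 z 32.81 rpy [-1.7999e+02  6.0000e-02  1.4900e+01]  F bed x -4.68 y -0.99 z 3.04 w 91.2
Mz 0.08
t 17.38 bed x 3.3 y 1.4 z 32.77 rpy [-1.7999e+02  5.0000e-02  1.5030e+01]  F bed x -4.52 y -1.04 z 2.33 w 91.2
Mz -0.03
```

View pics/p5.png

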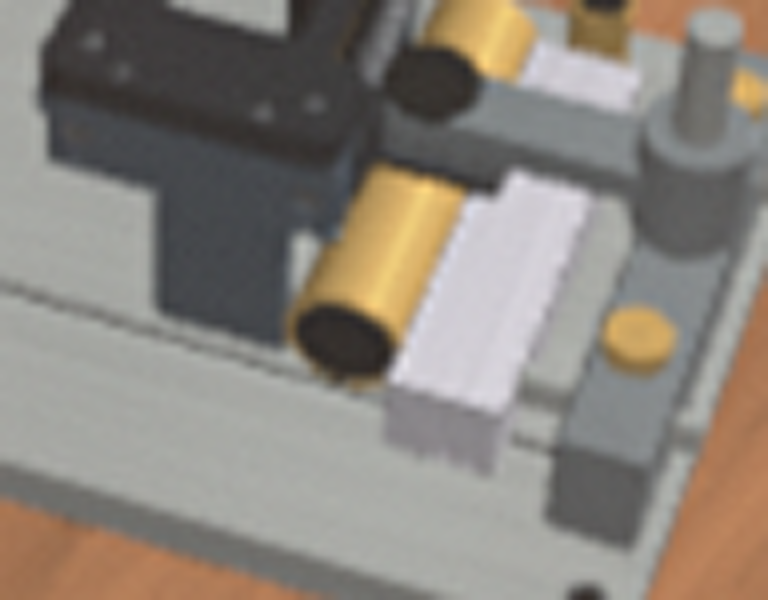

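The tube (400,250) lies flush along the block's front face over its whole visible length. Both fingers now bear (Mz ≈ 0, about 4.6 N). I'll hold, then let go gently.

```bash
python3 -m crank '-1 0 0 0 0 0 0;-1 0 0 0 0 0 0;-1 0 0 0 0 0 0;-1 0 0 0 0 0 0;-1 0 0 0 0 0 0' >/dev/null; python3 w2.py
python3 -m crank '-1 -0.3 0 0 0 0 0;-1 -0.3 0 0 0 0 0;-1 -0.3 0 0 0 0 0;-1 -0.3 0 0 0 0 0;-1 -0.5 0 0 0 0 0;-1 -1 0 0 0 0 0;-1 -2 0 0 0 0 0;-1 -4 0 0 0 0 0;-1 -8 0 0 0 0 0;-1 -16 0 0 0 0 0'>/dev/null; python3 w2.py
python3 -m crank '-1 -30 0 0 0 0 0;-1 -30 0 0 0 0 0;-1 0 0 -40 0 0 0;-1 0 0 -40 0 0 0;-1 0 0 -40 0 0 0;-1 0 0 0 0 0 0'>/dev/null; python3 w2.py
python3 - <<'E'
from h import *
import cv2
cv2.imwrite("pics/s6.png",grab_frame("scene"))
b=grab_frame("scene")[255:330,310:406]
cv2.imwrite("pics/p6.png",cv2.resize(b,(768,600),interpolation=2))
E
```

```text
t 18.05 bed x 3.3 y 1.4 z 32.80 rpy [-1.7999e+02  5.0000e-02  1.5030e+01]  F bed x -5.02 y -1.65 z 2.09 w 91.3
Mz -0.05
t 19.30 bed x -29.5 y 1.2 z 32.92 rpy [ 1.800e+02 -2.000e-02  1.508e+01]  F bed x -0.43 y -0.13 z 0.12 w 91.1
Mz 0.03
t 20.05 bed x -88.0 y 0.0 z 155.95 rpy [179.84  -0.36  15.05]  F bed x 0.41 y -0.06 z 0.15 w 91.1
Mz -0.03
```

View pics/p6.png

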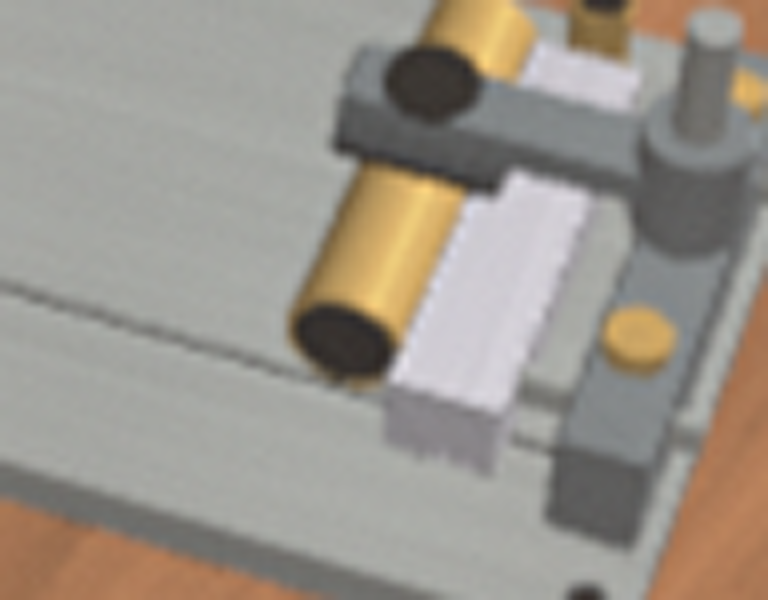

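The tube stayed put after release, still against the block. The pad is at crop (432,83). I'll check its position with the scene camera, then move over it with the fingers closed.

```bash
python3 - <<'E'
from h import *
w=np.radians(14.63);X=np.array([np.cos(w),np.sin(w)]);Y=np.array([-X[1],X[0]])
p=ray((310+432/8,255+83/8),85,"scene");d=p[:2]-[582.2,-45.3];print(p,d@X,d@Y)
E
python3 -m crank '1 20 0 0 0 0 0;1 30 0 0 0 0 0;1 30 0 0 0 0 0;1 30 0 0 0 0 0;1 17 0 0 0 0 0;1 0 0 0 0 0 0;1 0 0 0 0 0 0;1 0 0 0 0 0 0;1 0 0 0 0 0 0' 20 >/dev/null; python3 w2.py
```

```text
[626.39932965 -38.76017947  85.        ] 44.41805900604179 -4.8359102663693765
t 21.27 bed x 37.6 y 1.7 z 153.11 rpy [-180.      0.     15.05]  F bed x -0.14 y 0.46 z 0.04 w 3.6
Mz -0.01
```

```bash
python3 -m crank '1 2 2.5 20 0 0 0;1 0 0 15 0 0 0;1 0 0 8 0 0 0;1 0 0 4 0 0 0;1 0 0 2 0 0 0;1 0 0 1 0 0 0;1 0 0 1 0 0 0' >/dev/null; python3 w2.py
python3 -m crank '1 0 0 1 0 0 0;1 0 0 1 0 0 0;1 0 0 1 0 0 0' >/dev/null; python3 w2.py
python3 -m crank '1 0 0 1 0 0 0;1 0 0 1 0 0 0;1 0 0 1 0 0 0' >/dev/null; python3 w2.py
```

```text
t 22.15 bed x 40.4 y -0.8 z 102.29 rpy [ 1.7999e+02 -4.0000e-02  1.5070e+01]  F bed x 0.63 y -0.84 z 0.08 w 0.7
Mz -0.01
t 22.52 bed x 40.1 y -0.8 z 98.88 rpy [-180.     -0.     15.07]  F bed x 0.01 y -0.18 z 0.35 w 0.7
Mz 0.00
t 22.90 bed x 40.1 y -0.7 z 95.86 rpy [-179.99   -0.     15.07]  F bed x -0.33 y 0.20 z -0.07 w 0.8
Mz 0.01
```

```bash
python3 -m crank '1 0 0 0.7 0 0 0;1 0 0 0.7 0 0 0;1 0 0 0.7 0 0 0' >/dev/null; python3 w2.py
python3 -m crank '1 0 0 0.7 0 0 0;1 0 0 0.7 0 0 0;1 0 0 0.7 0 0 0' >/dev/null; python3 w2.py
python3 -m crank '1 0 0 0.7 0 0 0;1 0 0 0.7 0 0 0;1 0 0 0.7 0 0 0' >/dev/null; python3 w2.py
```

```text
t 23.27 bed x 40.1 y -0.7 z 94.19 rpy [ 1.800e+02 -2.000e-02  1.507e+01]  F bed x -0.52 y -0.31 z 3.49 w 0.3
Mz 0.05
t 23.65 bed x 40.1 y -0.8 z 91.70 rpy [-180.     -0.     15.07]  F bed x -0.82 y 0.09 z 3.53 w 0.4
Mz -0.01
t 24.02 bed x 40.1 y -0.8 z 89.56 rpy [-180.      0.     15.07]  F bed x -1.48 y 1.26 z 3.18 w 0.8
Mz -0.02
```

```bash
python3 -m crank '1 0 0 0.6 0 0 0;1 0 0 0.6 0 0 0;1 0 0 0.6 0 0 0;1 0 0 0.6 0 0 0;1 0 0 0.6 0 0 0' >/dev/null; python3 w2.py
python3 -m crank '1 0 0 0.4 0 0 0;1 0 0 0.4 0 0 0' >/dev/null; python3 w2.py
python3 -m crank '1 0 0 0.3 0 0 0;1 0 0 0.3 0 0 0' >/dev/null; python3 w2.py
```

```text
t 24.65 bed x 40.2 y -0.8 z 86.61 rpy [-180.     -0.     15.07]  F bed x -1.52 y 0.49 z 3.32 w 0.8
Mz 0.01
t 24.90 bed x 40.2 y -0.8 z 85.85 rpy [-1.800e+02 -1.000e-02  1.507e+01]  F bed x -1.27 y -0.03 z 4.23 w 0.3
Mz 0.01
t 25.15 bed x 40.1 y -0.8 z 85.23 rpy [-180.     -0.     15.06]  F bed x -1.43 y 0.00 z 4.61 w 0.6
Mz -0.02
```

```bash
python3 -m crank '1 0 0 0.3 0 0 0;1 0 0 0.3 0 0 0' >/dev/null; python3 w2.py
python3 -m crank '1 0 0 0.3 0 0 0;1 0 0 0 0 0 0' >/dev/null; python3 w2.py
python3 -m crank '1 0 0 0.3 0 0 0;1 0 0 0 0 0 0' >/dev/null; python3 w2.py
```

```text
t 25.40 bed x 40.2 y -0.8 z 84.94 rpy [-1.800e+02 -1.000e-02  1.507e+01]  F bed x -2.52 y 0.70 z 6.18 w 0.2
Mz 0.04
t 25.65 bed x 40.2 y -0.8 z 84.85 rpy [ 1.800e+02 -2.000e-02  1.507e+01]  F bed x -1.61 y -0.92 z 6.17 w 0.7
Mz -0.02
t 25.90 bed x 40.2 y -0.8 z 84.68 rpy [ 1.800e+02 -2.000e-02  1.507e+01]  F bed x -2.85 y 1.11 z 7.30 w 0.5
Mz 0.05
```

```bash
python3 -m crank '1 0 0 0.3 0 0 0;1 0 0 0.3 0 0 0;1 0 0 0.3 0 0 0;1 0 0 0 0 0 0' >/dev/null; python3 w2.py
python3 -m crank '1 0 0 0.3 0 0 0;1 0 0 0.3 0 0 0;1 0 0 0 0 0 0' >/dev/null; python3 w2.py
```

```text
t 26.40 bed x 40.1 y -0.8 z 84.34 rpy [ 1.7999e+02 -4.0000e-02  1.5070e+01]  F bed x -2.09 y 1.45 z 10.71 w 0.0
Mz 0.00
t 26.77 bed x 40.2 y -0.8 z 84.07 rpy [ 1.7999e+02 -4.0000e-02  1.5070e+01]  F bed x -3.73 y 1.98 z 11.94 w 0.6
Mz 0.03
```

```bash
python3 -m crank '1 0 0 0.3 0 0 0;1 0 0 0.3 0 0 0;1 0 0 0 0 0 0' >/dev/null; python3 w2.py
python3 -m crank '1 0 0 0.3 0 0 0;1 0 0 0 0 0 0;1 0 0 0 0 0 0' >/dev/null; python3 w2.py
```

```text
t 27.15 bed x 40.2 y -0.8 z 83.81 rpy [ 1.7999e+02 -5.0000e-02  1.5070e+01]  F bed x -3.57 y 1.13 z 12.67 w 0.7
Mz -0.01
t 27.52 bed x 40.2 y -0.8 z 83.68 rpy [ 1.7999e+02 -5.0000e-02  1.5060e+01]  F bed x -3.55 y 0.92 z 14.67 w 0.4
Mz -0.05
```

The nip is about 10 N. I'll let go straight up and check.

```bash
python3 -m crank '1 0 0 -0.6 0 0 0;1 0 0 -0.6 0 0 0;1 0 0 -0.6 0 0 0;1 0 0 -0.6 0 0 0;1 0 0 -1 0 0 0;1 0 0 -2 0 0 0;1 0 0 -10 0 0 0;1 0 0 -30 0 0 0;1 -40 0 -30 0 0 0;1 -50 0 -20 0 0 0' >/dev/null; python3 w2.py
python3 -m crank '1 -50 0 -20 0 0 0;1 0 0 0 0 0 0;1 0 0 0 0 0 0' >/dev/null; python3 w2.py
python3 - <<'E'
from h import *
import cv2
b=grab_frame("scene")[255:330,310:406]
cv2.imwrite("pics/p7.png",cv2.resize(b,(768,600),interpolation=2))
E
```

```text
t 28.77 bed x -49.5 y -1.8 z 178.86 rpy [ 1.7993e+02 -1.7000e-01  1.5120e+01]  F bed x -0.44 y 0.33 z 0.42 w 0.4
Mz -0.03
t 29.15 bed x -99.1 y -2.1 z 197.64 rpy [ 1.7996e+02 -1.2000e-01  1.5050e+01]  F bed x 0.72 y -0.10 z 0.45 w 0.2
Mz -0.00
```

View pics/p7.png

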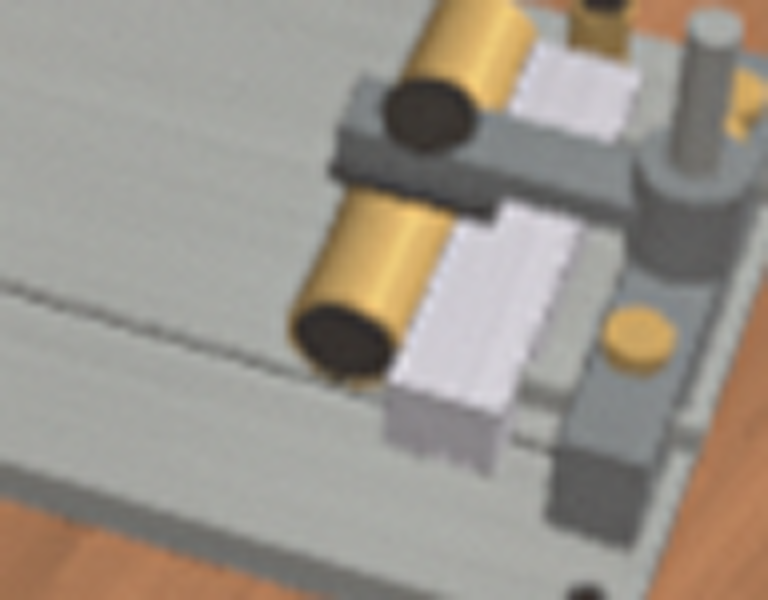

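The arm is down on the tube (pad at 430,113), and the tube (385,270) is still flush on the block. I'll hand the job in.

```bash
python3 -c "
from workcell import env
print(env.job_done())"
```

```text
the job is handed in; nothing more can be done
None
```

The brass tube was rolled square up to the gauge block, held there at about 5 N, stayed when released, and is now nipped under the hold-down (pressed to about 10 N before letting go); the job is handed in and no verdict came back.

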